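Load the last tumbler on the peg caddy and lift the caddy level

ROBOT

A 6-joint arm with a two-finger parallel gripper is mounted at the origin on the work surface. World frame = base frame: x ahead of the robot, y to its left, z up, the work surface at z = 0. Lengths are in m, angles in rad, forces in N, time in s.
With the tool pointing down it reaches from about 0.375 to 0.975 m from the base axis. Payload 3.8 kg.
Tool frame: the origin (TCP) lies midway between the tips of the shut fingers; the grasp point (between the pads) lies 19 mm behind it; z points along the fingers, y is the line along which they close (so a half turn about z gives the same grasp; the last joint's range is limited). The gripper opens to 85 mm and grips with 20 to 120 N. Pads are 22 mm wide; open, the fingers measure 114 mm over their backs; the gripper's body (76 mm by 85 mm) begins 54 mm behind the grasp point. The pads swing forward as they close: fully open they stand 13 mm farther back than shut.
Start: joints at [-1.156, 0.264, 1.604, -0, 1.274, -0.037], TCP at [0.295, -0.607, 0.231] pointing down, gripper open.
Joint ranges: [-2.63, 2.63], [-0.94, 2.18], [0.31, 2.57], [-1.31, 4.45], [0, 2.66], [-2.55, 2.55]. Speed limits (rad/s): [2.57, 2.57, 3.14, 3.14, 3.14, 3.14].

INTERFACE

Orientations are given as a rotation vector (axis times angle).
In Python, from workcell import bot gives the robot as it stands.
- The arm moves only by the tool step_arm, never from a script. Its argument "motion" is a list of rows, each a list of 5 numbers: the finger opening in cm, from 0 to 8.54, then the shift along the tool's x, y, z in cm, then the turn about the tool's z in degrees. In form: [[claw, dx, dy, dz, twist], ...]. A call has 1 to 20 rows; each row is the pose to reach, as a shift and turn from the pose commanded when the call began, along the tool's axes at that moment; what a row does not reach only later rows make up. A row lasts 1/10 s, in which the tool goes at most 50 mm and 8.59 degrees, less where a joint would pass 70% of its speed; a pose out of reach is approached as far as the arm can. A call with a gripper value outside its range is refused whole. The fingers move at their own pace and stop on an object; "force" is the grip in N (left out, the last holds). Time passes only in rows, so rows that repeat a pose let the fingers close. It gives the time, the measured TCP pose, the force, the opening and the grip force at its end, in the units of the state.
- bot.read_state(): the state, without advancing time (a new reading comes with each control period).
- bot.read_camera(name): name is "side" or "top"; returns (picture, depth): 480x640x3 uint8, red, green, blue; 480x640 float32, m along the optical axis (not along the pixel's ray), 0 where there is no reading.
- bot.calibration(name): a dict with "mtx" (3x3 intrinsics, pixels), "origin" and "orientation" of the camera in the world. Camera axes: x right, y up, looking along -z (the intrinsics and any distortion apply to the point x, -y, -z); pixel columns grow to the right and rows downward; lengths in m; the calibration is good to about 2 mm. A picture is of the moment at which its call begins. calibration takes no time and is no camera call.
- bot.finish_job(): hands the job in; it is judged then, once.
The state is a dict: "time": time; "q": joint angles; "joint_vel": joint speeds; "joint_torque": joint torques, N m; "tool_pos": TCP position; "tcp_rot": TCP orientation; "wrist_force": force on the tool from outside, world axes, zero at the start; "torque": the same for the moment, N m; "width": opening from 0.0 (shut) to 1.0 (fully open); "grip_force": force on a finger pad.
Only numpy, scipy, OpenCV 4.12 (cv2) and the standard library are available. Lean on these libraries where they do the work, as an engineer would, in place of code of your own. Each camera call takes 0.05 s, during which the arm holds its last target. There are 200 camera calls.

TASK

Turn the square clay tumbler that lies on its side on the bench upside down and lower it over the empty peg of the wooden caddy until it rests fully down on the peg, then let go of it. Next take the loaded caddy by the bar of its handle, lift it until its underside is about 10 cm clear of the bench, and finish while still holding it there in the air, level and still, with both tumblers on their pegs. Do not drop a tumbler or bump the caddy over, and leave the other things on the bench where they are.

Things in the scene. Friction and masses are not known exactly. Their poses are not given: they have to be found in the camera images.
- tumbler_center (a point): Centre of the loose square clay tumbler lying on a flat side on the bench (centre 26 mm up): prism 52 x 52 mm, 86 mm long, walls 5 mm (mouth 42 x 42 mm), floor 6 mm, 80 mm deep inside, 0.165 kg. Its x axis runs from the closed foot to the open mouth; y, z are square to its sides. At the start x is level and points outward from the robot, to its right of straight ahead by 3 to 37 degrees, and z is up.
- tumbler_rim (a point): Centre of the open mouth of the same tumbler, 43 mm from its centre along its x axis; axes as the tumbler.
- tumbler_foot (a point): Centre of the outside of its closed foot, 43 mm from its centre against its x axis; axes as the tumbler.
- tumbler: The same loose tumbler as a body; origin on the middle of the flat side it starts lying on, axes as above.
- caddy: Loose wooden peg caddy, 0.36 kg empty: slatted base 100 (x) by 290 (y) by 20 mm high, upright pegs at y = -105 mm (empty) and +105 mm (taken), arch handle across its middle (posts at x = -43 and +43 mm, y = 0, joined by a bar). Origin: centre of its underside; z up. At the start x points outward from the robot, 0 to 29 degrees left of straight ahead. With both tumblers on it balances about its middle.
- caddy_handle (a point): Middle of the handle bar, 180 mm above the caddy's underside. The bar is straight and flat-sided, runs along the caddy's x, 72 mm free between the posts (which rise to the bar's top), 18 mm thick (caddy y), 24 mm high; axes as the caddy.
- peg_empty (a point): Centre of the flat tip of the empty peg, 114 mm above the caddy's underside, 94 mm above the slats. Round, 28 mm diameter at the foot tapering to 20 mm at the tip. A tumbler upside down on it rests with the inside of its floor on the tip: foot 6 mm above this point, centre 37 mm below it, rim 14 mm above the slats. It may face any way about the peg. Axes as the caddy.
- peg_taken (a point): Centre of the tip of the other, equal peg at caddy y = +105 mm, on which the second tumbler already sits.
- mate_center (a point): Centre of the second, equal tumbler, sitting upside down on the taken peg from the start; its z axis points up, from mouth to foot.
- mate_foot (a point): Centre of the upturned foot of the second tumbler, 43 mm above its centre.
- mate: The second tumbler as a body; origin at the centre of its mouth, z up.
- sanding_block: Bystander: blue sanding block 80 x 42 x 25 mm lying between tumbler and caddy; origin under its centre. Leave alone.
- loop_tool: Bystander: loop trimming tool, wooden handle, 170 mm long, 15 mm high, lying in front on the robot's side. Leave alone.
- wood_rib: Bystander: flat wooden rib 55 x 110 x 6 mm on the robot's side. Leave alone.
Things that resemble listed ones, but are neither listed nor needed, are in the scene too. Leave any blue, pink or turquoise look-alike of the mate alone.

How it is judged:
By the outcome, as a careful person would: the job done as asked, in the order asked, and still so for the second after the job is handed in, while the arm keeps its last pose, push and grip.
It also fails if it takes over 64 s, if anything falls off the work surface, if the arm or the gripper's body presses on something with over 40 N, if the wrist force passes 120 N, or if a joint passes its speed limit or range.

## Working session

There is one attempt and no reset: what is moved stays moved. The work goes in short steps, Python scripts to look and compute and a tool call to move; the robot and the scene stay as the last step left them, time stands still between calls to the robot, and variables do not carry over. Pictures are saved under pics/ and viewed, at most 10 in all, crops included, and the job is handed in when it is done.

Besides the shell and the picture viewer there is one more tool, called after "Request:" as name(argument=value, ...) on one line, values as JSON. step_arm: Moves the arm, as the interface text tells. Its arguments: {"type":"object","properties":{"motion":{"type":"array","items":{"type":"array","items":{"type":"number"}}},"force":{"type":"number"}},"required":["motion"]}

```bash
mkdir -p pics; cat > h.py <<'E'
import numpy as np, cv2
from workcell import bot
from scipy.spatial.transform import Rotation as R
def rot(o):
    o=np.array(o,float); return o if o.shape==(3,3) else R.from_rotvec(o).as_matrix()
def cloud(name, depth):
    c=bot.calibration(name); K=np.array(c['mtx']); h,w=depth.shape
    u,v=np.meshgrid(np.arange(w),np.arange(h))
    d=depth
    p=np.stack([(u-K[0,2])/K[0,0]*d,-(v-K[1,2])/K[1,1]*d,-d],-1)
    return p@rot(c['orientation']).T+np.array(c['origin'])
def look(name,tag=None):
    p,d=bot.read_camera(name)
    if tag: cv2.imwrite(f'pics/{tag}.png',p[:,:,::-1])
    return p,d
E
ls; python3 - <<'E'
from h import *
for n in('side','top'):
    print(bot.calibration(n)); p,d=look(n,n+'0'); np.savez(f'{n}0.npz',p=p,d=d); print((d==0).mean())
print(bot.read_state())
E
```

```text
h.py
pics
{'mtx': array([[590.32401766,   0.        , 322.03457917],
       [  0.        , 590.32401766, 248.71873478],
       [  0.        ,   0.        ,   1.        ]]), 'origin': array([0.02521061, 0.64850995, 0.93743701]), 'orientation': array([ 0.36039791, -0.94502265, -2.27716821])}
0.004117838541666667
{'mtx': array([[480.77647351,   0.        , 318.75812256],
       [  0.        , 480.77647351, 232.21778244],
       [  0.        ,   0.        ,   1.        ]]), 'origin': array([0.32259269, 0.04983357, 1.29068334]), 'orientation': array([ 0.15190445, -0.17023669, -1.67539825])}
0.0039453125
{'time': 0.1, 'q': array([-1.15592007e+00,  2.64676954e-01,  1.60526066e+00,  3.92431071e-06,
        1.27368974e+00, -3.68646300e-02]), 'joint_vel': array([-0.00117287, -0.00113976, -0.00318389,  0.00060032,  0.00221606,
        0.00056999]), 'joint_torque': array([ 9.67207711e-05, -5.16707432e+01, -3.68590772e+01, -1.27748676e-04,
        6.36379104e-03,  8.79188093e-06]), 'tool_pos': array([ 0.29441128, -0.60666854,  0.23007456]), 'tcp_rot': array([-3.05984670e+00, -7.03125191e-01,  5.94326657e-04]), 'wrist_force': array([-0.43369543,  0.112798  ,  0.23814205]), 'torque': array([-0.04138202,  0.00186011, -0.00070632]), 'grip_force': 0.0, 'width': 1.0000236452015905}
```

View pics/top0.png

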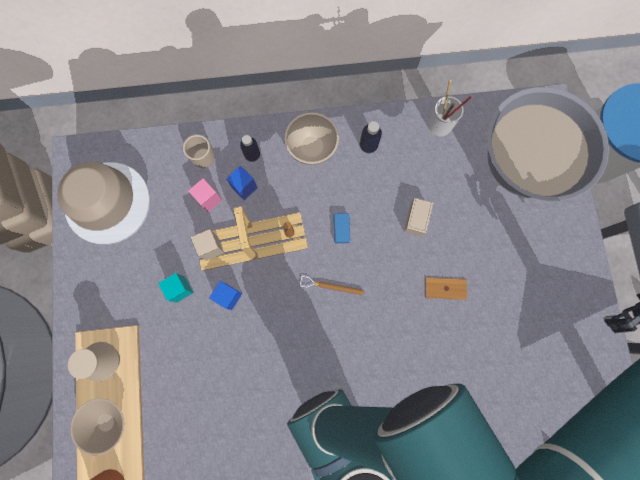

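View pics/side0.png

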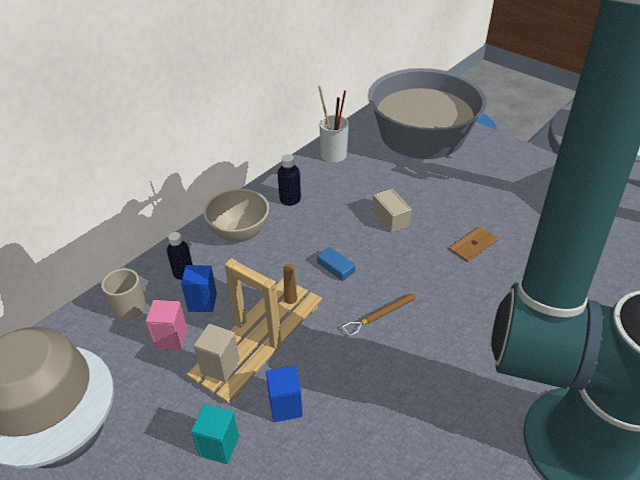

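The top view shows:
- The loose tumbler lies at (419,216). It is the only beige square prism lying down, since the rib at (446,288) is flat and orange-brown.
- The caddy's handle is at (241,232), its empty peg at (289,229), and the beige mate at (206,245).
- The blue, pink and turquoise boxes are look-alikes.

Next I'll measure these with depth.

```bash
python3 - <<'E'
from h import *
T=np.load('top0.npz');S=np.load('side0.npz')
ct=cloud('top',T['d']);cs=cloud('side',S['d'])
# crops for confirmation
a=cv2.resize(T['p'][170:290,180:460],None,fx=2.8,fy=2.8,interpolation=cv2.INTER_CUBIC)
cv2.imwrite('pics/crop.png',a[:,:,::-1])
print('bench z',np.median(ct[300:340,380:420,2]),np.median(cs[330:380,330:380,2]))
def box(c,u0,u1,v0,v1,zlo,zhi,l):
    p=c[v0:v1,u0:u1].reshape(-1,3);p=p[(p[:,2]>zlo)&(p[:,2]<zhi)]
    r=cv2.minAreaRect(p[:,:2].astype(np.float32)*1000); print(l,len(p),'mean',p.mean(0).round(4),'rect',np.round(r[0],1),np.round(r[1],1),round(r[2],1),'zmed',np.median(p[:,2]).round(4))
box(ct,395,445,190,245,.044,.06,'tumbler top T')
box(cs,365,420,180,235,.044,.06,'tumbler top S')
box(ct,180,235,215,270,.115,.13,'mate T')
box(cs,190,245,315,385,.115,.13,'mate S')
box(ct,225,265,200,265,.175,.205,'bar T')
box(cs,215,285,250,300,.180,.205,'bar S')
box(ct,270,310,205,250,.107,.125,'peg T')
box(cs,275,305,255,300,.107,.125,'peg S')
box(ct,195,310,205,270,.015,.024,'base T')
for n in [(419,216),(289,225),(342,228)]: print(n,ct[n[1],n[0]])
E
```

```text
bench z -0.0007868432815206772 -4.307238381995315e-05
tumbler top T 631 mean [ 0.5906 -0.2482  0.0511] rect [ 591.8 -248.9] [53.1 87.6] 67.6 zmed 0.051
tumbler top S 627 mean [ 0.5873 -0.244   0.0508] rect [ 588.8 -246.8] [56.8 94.7] 66.6 zmed 0.0511
mate T 418 mean [0.5674 0.3089 0.1191] rect [567.9 309.2] [52.3 51.8] 18.3 zmed 0.1189
mate S 789 mean [0.5651 0.3122 0.1199] rect [567.  311.3] [54.7 54.1] 15.4 zmed 0.12
bar T 365 mean [0.5772 0.2043 0.1901] rect [578.  205.2] [101.1  20. ] 5.9 zmed 0.1905
bar S 653 mean [0.5734 0.2087 0.1898] rect [576.9 206.3] [104.5  23. ] 4.9 zmed 0.1911
peg T 51 mean [0.5888 0.1011 0.1123] rect [588.8 101.2] [17.7 18.3] 85.1 zmed 0.1123
peg S 79 mean [0.5867 0.1036 0.113 ] rect [587.  102.7] [18.7 20.2] 30.8 zmed 0.1133
base T 2287 mean [0.5766 0.1867 0.0192] rect [612.5 208.5] [169.1 289.4] 5.7 zmed 0.0192
(419, 216) [ 0.58850381 -0.24656258  0.05530499]
(289, 225) [0.58968148 0.09497614 0.11096354]
(342, 228) [ 0.58436709 -0.04246548  0.02863149]
```

View pics/crop.png

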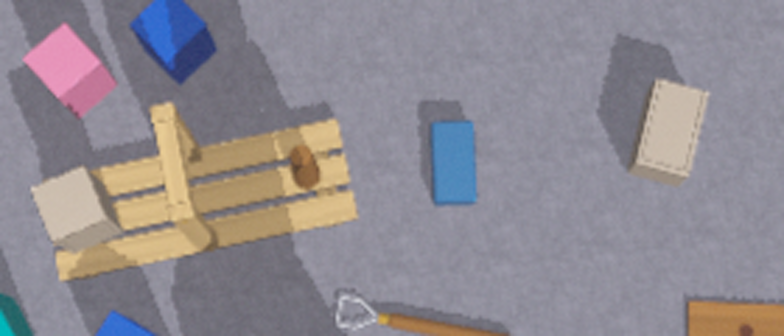

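The crop confirms it: the beige prism at about (670,130) in the crop lies with its long axis pointing right of ahead, and its near, closed end is visible. The bare brown peg stands at (303,165), and the beige mate is on the far peg. Sizes and heights agree: 53x88 at 51 mm, mate foot at 120 mm, bar top at 191 mm.

```bash
cat >> h.py <<'E'
def plan(p,yaw=None):
    """yaw: world angle (deg, mod 180) of the closing line (tool y)"""
    s=bot.read_state(); M=rot(s['tcp_rot']); d=M.T@(np.array(p)-s['tool_pos'])*100
    t=0
    cur=np.degrees(np.arctan2(M[1,1],M[0,1]))
    if yaw is not None: t=-((yaw-cur+90)%180-90)
    print('t',round(s['time'],2),'tcp',s['tool_pos'].round(4),'yaw',round(cur,1),'z',M[:,2].round(3),'q6',s['q'][5].round(2),'| d',d.round(2),'twist',round(t,1),'F',s['wrist_force'].round(1),'grip',round(s['grip_force'],1),'w',round(s['width'],3))
E
python3 -c "
from h import *
plan([.559,-.235,.13],67.2)"
```

```text
t 0.1 tcp [ 0.2944 -0.6067  0.2301] yaw -64.1 z [-0.001  0.002 -1.   ] q6 -0.04 | d [ 40.03 -21.87  10.06] twist 48.7 F [-0.4  0.1  0.2] grip 0.0 w 1.0
```

Request:
step_arm(motion=[[8.54,4,-2.19,1,4.9],[8.54,8,-4.38,2,9.8],[8.54,12,-6.57,3,14.7],[8.54,16,-8.76,4,19.6],[8.54,20,-10.95,5,24.5],[8.54,24,-13.14,6,29.4],[8.54,28,-15.33,7,34.3],[8.54,32,-17.52,8,39.2],[8.54,36,-19.71,9,44.1],[8.54,40,-21.9,10,48.7],[8.54,40,-21.9,10,48.7],[8.54,40,-21.9,10,48.7],[8.54,40,-21.9,10,48.7]])

```text
time: 1.4
tool_pos: [0.5585, -0.2362, 0.1312]
tcp_rot: [3.079, -0.621, -0.001]
wrist_force: [0.2, -0.4, -0.2]
width: 1.002
grip_force: 0.0
```

```bash
python3 -c "
from h import *
plan([.559,-.235,.008],67.2)
print(rot(bot.read_state()['tcp_rot']).round(3))"
```

```text
t 1.4 tcp [ 0.5585 -0.2362  0.1312] yaw -112.8 z [-0. -0. -1.] q6 1.53 | d [ 0.   -0.14 12.32] twist 0.0 F [ 0.2 -0.4 -0.2] grip 0.0 w 1.002
[[ 0.922 -0.387 -0.   ]
 [-0.387 -0.922 -0.   ]
 [-0.     0.001 -1.   ]]
```

Request:
step_arm(motion=[[8.54,0,-0.1,3,0],[8.54,0,-0.1,6,0],[8.54,0,-0.1,9,0],[8.54,0,-0.1,11,0],[8.54,0,-0.1,12.3,0],[8.54,0,-0.1,12.3,0],[4.5,0,-0.1,12.3,0],[4.5,0,-0.1,12.3,0],[4.5,0,-0.1,12.3,0],[4.5,0,-0.1,12.3,0],[4.5,0,-0.1,12.3,0]], force=20)

```text
time: 2.5
tool_pos: [0.5607, -0.2355, 0.0101]
tcp_rot: [3.078, -0.621, 0.005]
wrist_force: [-1.5, -0.2, 6.1]
width: 0.604
grip_force: 22.1
```

Request:
step_arm(motion=[[4.5,0,0,0,0],[4.5,0,0,-1,0],[4.5,0,0,-2,0],[4.5,0,0,-3,0],[4.5,0,0,-3,0],[4.5,0,0,-3,0]])

```text
time: 3.1
tool_pos: [0.5596, -0.2347, 0.0388]
tcp_rot: [3.079, -0.621, 0.001]
wrist_force: [0.1, -0.0, -1.6]
width: 0.606
grip_force: 21.5
```

```bash
python3 - <<'E'
from h import *
plan([.559,-.235,.008],67.2)
p,d=look('side'); c=cv2.resize(p[150:270,330:460],None,fx=4,fy=4); cv2.imwrite('pics/lift1.png',c[:,:,::-1])
E
```

```text
t 3.1 tcp [ 0.5596 -0.2347  0.0388] yaw -112.8 z [ 0.001 -0.    -1.   ] q6 1.53 | d [-0.05  0.05  3.08] twist -0.0 F [ 0.1 -0.  -1.6] grip 21.5 w 0.606
```

View pics/lift1.png

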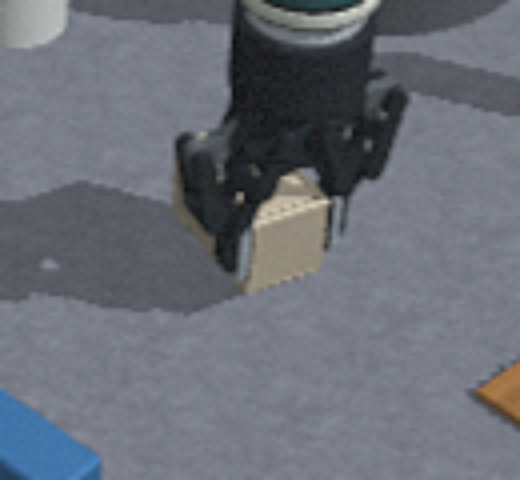

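The picture shows the foot face at (285,235), held between the pads and clear of the bench. I'll measure its tilt from the depth image.

```bash
cat >> h.py <<'E'
def faces(c,p,lo,hi):
    """dominant plane normals of beige points inside a world box"""
    hsv=cv2.cvtColor(p,cv2.COLOR_RGB2HSV)
    m=(hsv[...,0]>8)&(hsv[...,0]<25)&(hsv[...,1]>30)&(hsv[...,1]<110)&(hsv[...,2]>110)&np.all((c>lo)&(c<hi),-1)
    P=c[m]; rng=np.random.default_rng(0)
    for k in range(2):
        if len(P)<40: break
        best=None
        for i in range(300):
            a,b,e=P[rng.choice(len(P),3,False)]; n=np.cross(b-a,e-a); l=np.linalg.norm(n)
            if l<1e-5: continue
            n/=l; ok=abs((P-a)@n)<.0015
            if best is None or ok.sum()>best.sum(): best=ok
        Q=P[best]; n=np.linalg.svd(Q-Q.mean(0))[2][2]
        print(' plane',len(Q),'n',n.round(2),'mean',Q.mean(0).round(4),'zr',Q[:,2].min().round(4),Q[:,2].max().round(4)); P=P[~best]
E
python3 - <<'E'
from h import *
t=np.array(bot.read_state()['tool_pos'])
for n in('side','top'):
    p,d=look(n); print(n); faces(cloud(n,d),p,t+[-.08,-.1,-.06],t+[.12,.08,.09])
E
```

```text
side
 plane 193 n [ 0.93 -0.36  0.02] mean [ 0.5509 -0.2286  0.0555] zr 0.0298 0.0823
 plane 67 n [ 0.14 -0.09 -0.99] mean [ 0.5588 -0.237   0.079 ] zr 0.0751 0.0819
top
```

No droop at 20 N, so I'll ease the fingers a little to let the mouth swing down.

Request:
step_arm(motion=[[5.1,0,0,0,0],[5.1,0,0,0,0],[5.12,0,0,0,0],[5.12,0,0,0,0]])

```text
time: 3.65
tool_pos: [0.5593, -0.2347, 0.0381]
tcp_rot: [-3.079, 0.621, 0.0]
wrist_force: [0.1, -0.0, -2.1]
width: 0.608
grip_force: 21.5
```

Request:
step_arm(motion=[[5.14,0,0,0,0],[5.14,0,0,0,0],[5.15,0,0,0,0]])

```text
time: 3.95
tool_pos: [0.5593, -0.2347, 0.0383]
tcp_rot: [-3.08, 0.621, -0.0]
wrist_force: [0.2, -0.6, -0.9]
width: 0.606
grip_force: 21.5
```

Request:
step_arm(motion=[[5.16,0,0,0,0],[5.16,0,0,0,0]])

```text
time: 4.15
tool_pos: [0.5593, -0.2347, 0.0383]
tcp_rot: [3.08, -0.621, 0.0]
wrist_force: [0.2, -0.0, -1.2]
width: 0.604
grip_force: 21.5
```

```bash
python3 - <<'E'
from h import *
t=np.array(bot.read_state()['tool_pos']);plan(t)
for n in('side',):
    p,d=look(n); print(n); faces(cloud(n,d),p,t+[-.08,-.1,-.06],t+[.12,.08,.09])
E
```

```text
t 4.15 tcp [ 0.5593 -0.2347  0.0383] yaw -112.8 z [ 0. -0. -1.] q6 1.53 | d [0. 0. 0.] twist 0 F [ 0.2 -0.  -1.2] grip 21.5 w 0.604
side
 plane 194 n [ 0.92 -0.39  0.01] mean [ 0.5508 -0.2283  0.0557] zr 0.0289 0.0929
 plane 67 n [ 0.92 -0.4  -0.03] mean [ 0.5516 -0.2331  0.0624] zr 0.0302 0.0818
```

The grip acts at full force until it opens, so easing won't work. Instead I'll set it down and re-grip only the upper corner of the foot end. The contact patch is small there and gravity has the longest lever, so the mouth should swing down.

Request:
step_arm(motion=[[4.5,0,0,1,0],[4.5,0,0,2,0],[4.5,0,0,2.7,0],[4.5,0,0,2.95,0],[4.5,0,0,2.95,0],[7,0,0,2.95,0],[7,0,0,2.95,0],[7,0,0,2.95,0]])

```text
time: 5.0
tool_pos: [0.5593, -0.2347, 0.0084]
tcp_rot: [-3.079, 0.621, 0.0]
wrist_force: [0.0, -0.5, 0.9]
width: 0.822
grip_force: 0.0
```

Request:
step_arm(motion=[[7,0,0,-1.5,0],[7,-0.7,0,-3.0,0],[7,-1.35,0,-3.0,0],[7,-1.35,0,-3.0,0],[4.5,-1.35,0,-3.0,0],[4.5,-1.35,0,-3.0,0],[4.5,-1.35,0,-3.0,0],[4.5,-1.35,0,-3.0,0]])

```text
time: 5.8
tool_pos: [0.5465, -0.2293, 0.0386]
tcp_rot: [-3.079, 0.621, 0.002]
wrist_force: [-2.0, 0.7, 4.3]
width: 0.598
grip_force: 20.7
```

```bash
python3 - <<'E'
from h import *
t=np.array(bot.read_state()['tool_pos']);plan(t)
p,d=look('side'); faces(cloud('side',d),p,t+[-.08,-.1,-.06],t+[.12,.08,.09])
c=cv2.resize(p[150:270,330:460],None,fx=4,fy=4); cv2.imwrite('pics/corner.png',c[:,:,::-1])
E
```

```text
t 5.8 tcp [ 0.5465 -0.2293  0.0386] yaw -112.8 z [-0.001  0.001 -1.   ] q6 1.53 | d [0. 0. 0.] twist 0 F [-2.   0.7  4.3] grip 20.7 w 0.598
 plane 138 n [ 0.93 -0.36  0.04] mean [ 0.5508 -0.2276  0.0242] zr -0.0004 0.0524
 plane 61 n [0.   0.01 1.  ] mean [ 0.5661 -0.2444  0.05  ] zr 0.0486 0.0517
```

View pics/corner.png

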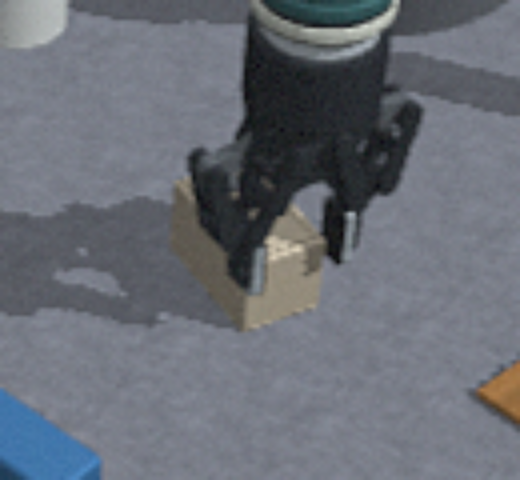

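The fingers grip the upper foot corner near (255,265) and (350,235) in the crop. The foot face is visible and the tumbler is still flat on the bench. I'll lift and see whether it swings.

Request:
step_arm(motion=[[4.5,0,0,-1,0],[4.5,0,0,-2.5,0],[4.5,0,0,-4,0],[4.5,0,0,-5,0],[4.5,0,0,-5,0],[4.5,0,0,-5,0]])

```text
time: 6.45
tool_pos: [0.5472, -0.2296, 0.0895]
tcp_rot: [3.079, -0.621, 0.002]
wrist_force: [0.8, -0.5, -1.0]
width: 0.599
grip_force: 21.4
```

```bash
python3 - <<'E'
from h import *
t=np.array(bot.read_state()['tool_pos']);plan(t)
p,d=look('side'); faces(cloud('side',d),p,t+[-.08,-.1,-.09],t+[.12,.08,.09])
E
```

```text
t 6.45 tcp [ 0.5472 -0.2296  0.0895] yaw -112.8 z [ 0.001 -0.001 -1.   ] q6 1.53 | d [0. 0. 0.] twist 0 F [ 0.8 -0.5 -1. ] grip 21.4 w 0.599
 plane 151 n [ 0.92 -0.4  -0.03] mean [ 0.5499 -0.2298  0.0767] zr 0.0518 0.1041
 plane 76 n [-0.92  0.39  0.04] mean [ 0.5494 -0.2247  0.0752] zr 0.0543 0.1054
```

Request:
step_arm(motion=[[4.5,0,0,2,0],[4.5,0,0,4,0],[5.12,0,0,4,0],[5.16,0,0,4,0],[5.16,0,0,4,0]])

```text
time: 7.0
tool_pos: [0.5474, -0.2297, 0.0495]
tcp_rot: [3.079, -0.621, 0.001]
wrist_force: [-0.3, -0.1, -1.3]
width: 0.606
grip_force: 8.3
```

Request:
step_arm(motion=[[5.18,0,0,0,0],[5.18,0,0,0,0]])

```text
time: 7.2
tool_pos: [0.5478, -0.2299, 0.0499]
tcp_rot: [3.079, -0.621, 0.003]
wrist_force: [0.2, 0.3, -1.9]
width: 0.607
grip_force: 4.1
```

Request:
step_arm(motion=[[5.2,0,0,0,0],[5.2,0,0,0,0]])

```text
time: 7.4
tool_pos: [0.5474, -0.2297, 0.0495]
tcp_rot: [3.079, -0.621, 0.002]
wrist_force: [-0.6, 0.6, 0.2]
width: 0.61
grip_force: 0.0
```

Request:
step_arm(motion=[[5.22,0,0,0,0],[5.22,0,0,0,0]])

```text
time: 7.6
tool_pos: [0.5471, -0.2295, 0.049]
tcp_rot: [3.079, -0.621, 0.001]
wrist_force: [-0.3, -0.2, -0.5]
width: 0.61
grip_force: 0.0
```

Request:
step_arm(motion=[[5.24,0,0,0,0],[5.24,0,0,0,0]])

```text
time: 7.8
tool_pos: [0.5469, -0.2295, 0.0488]
tcp_rot: [-3.08, 0.621, -0.0]
wrist_force: [-0.5, 0.5, 0.2]
width: 0.612
grip_force: 0.0
```

Grip force is proportional near the tumbler's width: 8 N at 5.16 and 4 N at 5.18. So a light grip is possible after all. I'll check how it lies now.

```bash
python3 - <<'E'
from h import *
t=np.array(bot.read_state()['tool_pos']);plan(t)
p,d=look('side'); faces(cloud('side',d),p,t+[-.08,-.1,-.09],t+[.12,.08,.09])
E
```

```text
t 7.8 tcp [ 0.5469 -0.2295  0.0488] yaw -112.8 z [ 0. -0. -1.] q6 1.53 | d [0. 0. 0.] twist 0 F [-0.5  0.5  0.2] grip 0.0 w 0.612
 plane 189 n [ 0.92 -0.39  0.01] mean [ 0.5448 -0.2245  0.0275] zr 0.002 0.056
 plane 82 n [-0.04 -0.02 -1.  ] mean [ 0.5619 -0.2399  0.0518] zr 0.0485 0.054
```

Request:
step_arm(motion=[[7,0,0,0,0],[7,0.4,0,0,0],[7,0.4,0,2,0],[7,0.4,0,4.1,0],[7,0.4,0,4.1,0],[4.5,0.4,0,4.1,0],[4.5,0.4,0,4.1,0],[4.5,0.4,0,4.1,0],[5.17,0.4,0,4.1,0],[5.17,0.4,0,4.1,0]])

```text
time: 8.85
tool_pos: [0.5508, -0.2311, 0.0082]
tcp_rot: [3.079, -0.621, 0.001]
wrist_force: [-0.8, 0.2, -1.8]
width: 0.607
grip_force: 22.1
```

Request:
step_arm(motion=[[5.17,0,0,-0.5,0],[5.17,0,0,-1,0],[5.17,0,0,-1.5,0],[5.17,0,0,-2,0],[5.17,0,0,-2,0]])

```text
time: 9.35
tool_pos: [0.5515, -0.2314, 0.0291]
tcp_rot: [3.079, -0.621, 0.003]
wrist_force: [-0.1, 0.3, -2.6]
width: 0.605
grip_force: 22.1
```

```bash
python3 - <<'E'
from h import *
t=np.array(bot.read_state()['tool_pos']);plan(t)
p,d=look('side'); faces(cloud('side',d),p,t+[-.08,-.1,-.09],t+[.12,.08,.09])
E
```

```text
t 9.35 tcp [ 0.5515 -0.2314  0.0291] yaw -112.8 z [ 0.002 -0.001 -1.   ] q6 1.53 | d [0. 0. 0.] twist 0 F [-0.1  0.3 -2.6] grip 22.1 w 0.605
 plane 172 n [ 0.93 -0.37 -0.  ] mean [ 0.5438 -0.2275  0.0486] zr 0.0208 0.0756
 plane 66 n [0.01 0.06 1.  ] mean [ 0.5588 -0.2386  0.0725] zr 0.0701 0.0743
```

Request:
step_arm(motion=[[5.18,0,0,0,0],[5.18,0,0,0,0]])

```text
time: 9.6
tool_pos: [0.5503, -0.2309, 0.0275]
tcp_rot: [-3.079, 0.621, 0.001]
wrist_force: [-0.3, -0.4, -0.8]
width: 0.604
grip_force: 14.8
```

Request:
step_arm(motion=[[5.19,0,0,0,0],[5.19,0,0,0,0]])

```text
time: 9.8
tool_pos: [0.5504, -0.2309, 0.0275]
tcp_rot: [-3.079, 0.621, 0.001]
wrist_force: [-0.1, 0.2, -1.3]
width: 0.608
grip_force: 7.7
```

Request:
step_arm(motion=[[5.2,0,0,0,0],[5.2,0,0,0,0]])

```text
time: 10.0
tool_pos: [0.5509, -0.2312, 0.028]
tcp_rot: [3.079, -0.621, 0.001]
wrist_force: [0.2, 0.2, -0.4]
width: 0.61
grip_force: 0.0
```

```bash
python3 - <<'E'
from h import *
t=np.array(bot.read_state()['tool_pos']);plan(t)
p,d=look('side'); faces(cloud('side',d),p,t+[-.08,-.1,-.09],t+[.12,.08,.09])
E
```

```text
t 10.0 tcp [ 0.5509 -0.2312  0.028 ] yaw -112.8 z [ 0.001 -0.    -1.   ] q6 1.53 | d [0. 0. 0.] twist 0 F [ 0.2  0.2 -0.4] grip 0.0 w 0.61
 plane 182 n [-0.92  0.38  0.03] mean [ 0.5396 -0.2229  0.0291] zr 0.0017 0.0811
 plane 105 n [ 0.05  0.03 -1.  ] mean [ 0.552  -0.2357  0.0513] zr 0.0489 0.053
```

Request:
step_arm(motion=[[6.5,0,0,0,0],[6.5,-0.8,0,1,0],[6.5,-0.8,0,2.0,0],[6.5,-0.8,0,2.0,0],[4.5,-0.8,0,2.0,0],[4.5,-0.8,0,2.0,0],[4.5,-0.8,0,2.0,0],[5.193,-0.8,0,2.0,0],[5.193,-0.8,0,2.0,0]])

```text
time: 10.95
tool_pos: [0.5432, -0.2279, 0.0078]
tcp_rot: [-3.08, 0.621, -0.0]
wrist_force: [-0.3, -0.1, -2.0]
width: 0.614
grip_force: 4.7
```

Request:
step_arm(motion=[[5.193,0,0,-0.4,0],[5.193,0,0,-0.8,0],[5.193,0,0,-1.2,0],[5.193,0,0,-1.6,0],[5.193,0,0,-2,0]])

```text
time: 11.45
tool_pos: [0.5434, -0.228, 0.0284]
tcp_rot: [3.079, -0.621, 0.001]
wrist_force: [0.1, -0.5, -1.5]
width: 0.607
grip_force: 4.5
```

```bash
python3 - <<'E'
from h import *
t=np.array(bot.read_state()['tool_pos']);plan(t)
p,d=look('side'); faces(cloud('side',d),p,t+[-.08,-.1,-.09],t+[.12,.08,.09])
E
```

```text
t 11.45 tcp [ 0.5434 -0.228   0.0284] yaw -112.8 z [ 0. -0. -1.] q6 1.53 | d [0. 0. 0.] twist 0 F [ 0.1 -0.5 -1.5] grip 4.5 w 0.607
 plane 162 n [ 0.87 -0.42 -0.24] mean [ 0.5387 -0.2235  0.0477] zr 0.0231 0.0736
 plane 72 n [-0.88  0.4   0.24] mean [ 0.5368 -0.2192  0.0439] zr 0.0255 0.0719
```

At 4.5 N it swings: the mouth has drooped 14° so far. I'll keep lifting.

Request:
step_arm(motion=[[5.193,0,0,-0.7,0],[5.193,0,0,-1.4,0],[5.193,0,0,-2.1,0],[5.193,0,0,-2.8,0],[5.193,0,0,-3.5,0],[5.193,0,0,-4.2,0],[5.193,0,0,-4.9,0],[5.193,0,0,-5.6,0],[5.193,0,0,-6,0],[5.193,0,0,-6,0],[5.193,0,0,-6,0]])

```text
time: 12.6
tool_pos: [0.5431, -0.2279, 0.0877]
tcp_rot: [-3.08, 0.621, 0.0]
wrist_force: [-0.4, -0.1, -1.9]
width: 0.609
grip_force: 4.2
```

```bash
python3 - <<'E'
from h import *
t=np.array(bot.read_state()['tool_pos']);plan(t)
p,d=look('side'); faces(cloud('side',d),p,t+[-.08,-.1,-.12],t+[.12,.08,.09])
E
```

```text
t 12.6 tcp [ 0.5431 -0.2279  0.0877] yaw -112.8 z [-0.  0. -1.] q6 1.53 | d [0. 0. 0.] twist 0 F [-0.4 -0.1 -1.9] grip 4.2 w 0.609
 plane 202 n [-0.85  0.32  0.41] mean [ 0.537  -0.224   0.1066] zr 0.0834 0.1315
 plane 82 n [-0.86  0.31  0.41] mean [ 0.5346 -0.2234  0.1074] zr 0.0875 0.1416
```

Request:
step_arm(motion=[[5.195,0,0,0,0],[5.195,0,0,0,0],[5.196,0,0,0,0],[5.196,0,0,0,0]])

```text
time: 13.05
tool_pos: [0.5432, -0.2279, 0.0878]
tcp_rot: [-3.08, 0.621, -0.0]
wrist_force: [-0.2, -0.1, -0.2]
width: 0.612
grip_force: 0.0
```

```bash
python3 - <<'E'
from h import *
t=np.array(bot.read_state()['tool_pos']);plan(t)
p,d=look('side'); faces(cloud('side',d),p,t+[-.08,-.1,-.12],t+[.12,.08,.09])
E
```

```text
t 13.05 tcp [ 0.5432 -0.2279  0.0878] yaw -112.8 z [ 0. -0. -1.] q6 1.53 | d [0. 0. 0.] twist 0 F [-0.2 -0.1 -0.2] grip 0.0 w 0.612
 plane 332 n [ 0.91 -0.4  -0.02] mean [ 0.5064 -0.2087  0.0455] zr 0.0023 0.0891
 plane 185 n [-0.01 -0.01  1.  ] mean [ 0.529  -0.2198  0.0862] zr 0.0844 0.0878
```

It slipped out but landed standing 86 mm tall. I'll verify that the mouth is down.

```bash
python3 - <<'E'
from h import *
p,d=look('side'); c=cv2.resize(p[150:270,330:460],None,fx=4,fy=4); cv2.imwrite('pics/stand.png',c[:,:,::-1])
C=cloud('side',d); m=(abs(C[...,2]-.086)<.004)&(abs(C[...,0]-.53)<.06)&(abs(C[...,1]+.22)<.06)
r=cv2.minAreaRect(C[m][:,:2].astype(np.float32)*1000); print(r, m.sum(), C[m].mean(0))
E
```

```text
((519.8164672851562, -216.42816162109375), (54.338985443115234, 55.49783706665039), 67.48023223876953) 372 [ 0.51790308 -0.21462651  0.08670996]
```

View pics/stand.png

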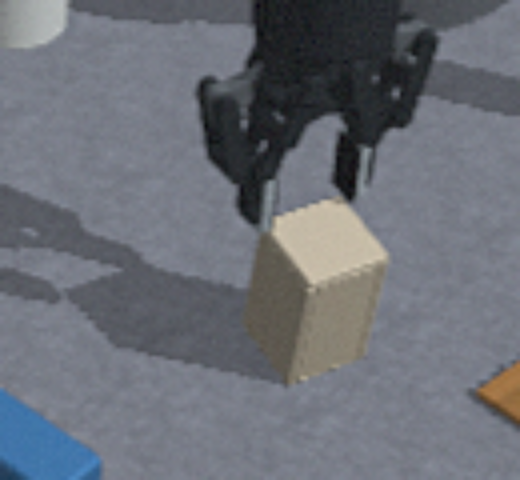

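The tumbler stands upside down with its closed foot up at (330,245) in the crop, clear of the gripper. Next I'll grasp it from above.

```bash
python3 -c "
from h import *
plan([.520,-.2165,.042],67.4)"
```

```text
t 13.15 tcp [ 0.5435 -0.228   0.0881] yaw -112.8 z [ 0.001 -0.    -1.   ] q6 1.53 | d [-2.61 -0.15  4.61] twist -0.2 F [-0.3  0.7  0.7] grip 0.0 w 0.608
```

Request:
step_arm(motion=[[5.2,0,0,-1.5,0],[5.2,0,0,-3,0],[8,-1,0,-3,0],[8,-2.6,-0.15,-3,0],[8,-2.6,-0.15,-2,0],[8,-2.6,-0.15,0,0],[8,-2.6,-0.15,2,0],[8,-2.6,-0.15,3.8,0],[8,-2.6,-0.15,4.6,0],[8,-2.6,-0.15,4.6,0],[4.5,-2.6,-0.15,4.6,0],[4.5,-2.6,-0.15,4.6,0],[4.5,-2.6,-0.15,4.6,0],[4.5,-2.6,-0.15,4.6,0],[4.5,-2.6,-0.15,4.6,0]], force=40)

```text
time: 14.65
tool_pos: [0.5209, -0.217, 0.043]
tcp_rot: [3.079, -0.621, 0.004]
wrist_force: [-0.6, -0.7, 5.1]
width: 0.603
grip_force: 42.6
```

Request:
step_arm(motion=[[4.5,0,0,-3,0],[4.5,0,0,-7,0],[4.5,0,0,-11,0],[4.5,0,0,-14,0],[4.5,0,0,-15,0],[4.5,0,0,-15,0]])

```text
time: 15.25
tool_pos: [0.5205, -0.2168, 0.193]
tcp_rot: [3.079, -0.621, 0.004]
wrist_force: [-0.0, 0.1, -2.6]
width: 0.608
grip_force: 42.6
```

```bash
python3 - <<'E'
from h import *
t=np.array(bot.read_state()['tool_pos']);plan([.588,.102,t[2]],95.6)
p,d=look('side'); faces(cloud('side',d),p,t+[-.08,-.1,-.12],t+[.12,.08,.09])
E
```

```text
t 15.25 tcp [ 0.5205 -0.2168  0.193 ] yaw -112.8 z [ 0.003 -0.001 -1.   ] q6 1.53 | d [-6.14e+00 -3.20e+01 -2.00e-02] twist -28.4 F [-0.   0.1 -2.6] grip 42.6 w 0.608
 plane 422 n [ 0.92 -0.38 -0.02] mean [ 0.5062 -0.2076  0.1963] zr 0.1521 0.2383
 plane 138 n [ 0.92 -0.38 -0.01] mean [ 0.5045 -0.2066  0.204 ] zr 0.1545 0.2376
```

```bash
python3 - <<'E'
from h import *
t=np.array(bot.read_state()['tool_pos']); M=rot(bot.read_state()['tcp_rot'])
for n in('side','top'):
    p,d=look(n); C=cloud(n,d); hsv=cv2.cvtColor(p,cv2.COLOR_RGB2HSV)
    m=(hsv[...,0]>8)&(hsv[...,0]<25)&(hsv[...,1]>30)&(hsv[...,1]<110)&(hsv[...,2]>90)&np.all(abs(C-t)<[.08,.08,.09],-1)
    L=(C[m]-t)@M*1000
    print(n,m.sum(),np.percentile(L,[1,5,25,50,75,95,99],axis=0).round(1).T.tolist())
    if n=='side': c=cv2.resize(p[120:270,320:470],None,fx=4,fy=4); cv2.imwrite('pics/held.png',c[:,:,::-1])
E
```

```text
side 946 [[-20.6, -19.3, -17.5, -16.0, -8.9, 18.4, 29.6], [-28.5, -27.2, -20.8, -5.5, 9.2, 19.8, 22.2], [-45.6, -43.3, -38.3, -7.8, 18.3, 36.6, 40.7]]
top 93 [[-18.0, -17.7, -16.9, -16.3, -15.2, -11.4, -10.3], [-26.8, -26.5, -22.9, -18.9, -13.7, -9.0, 22.1], [-71.1, -52.6, -37.1, -16.7, 8.3, 27.2, 30.3]]
```

View pics/held.png

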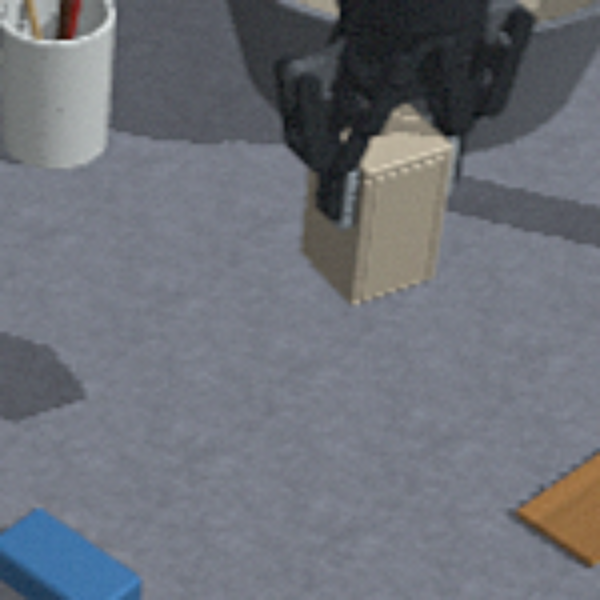

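The tumbler is held level and upside down. Its near face is 17 mm behind the TCP, so its centre is about 9 mm ahead along tool x. I'll allow for that at the peg.

```bash
python3 -c "
from h import *
plan([.579,.1005,.20],95.6)"
```

```text
t 15.4 tcp [ 0.5182 -0.2157  0.189 ] yaw -112.8 z [-0.004  0.002 -1.   ] q6 1.53 | d [ -6.66 -31.5   -1.06] twist -28.4 F [-0.6 -0.2 -2.2] grip 42.6 w 0.602
```

Request:
step_arm(motion=[[4.5,0,0,-1,0],[4.5,-0.7,-3.2,-1,-2.9],[4.5,-1.4,-6.4,-1,-5.8],[4.5,-2.1,-9.6,-1,-8.7],[4.5,-2.8,-12.8,-1,-11.6],[4.5,-3.5,-16,-1,-14.5],[4.5,-4.2,-19.2,-1,-17.4],[4.5,-4.9,-22.4,-1,-20.3],[4.5,-5.6,-25.6,-1,-23.2],[4.5,-6.2,-28.8,-1,-26.1],[4.5,-6.6,-30.7,-1,-28.4],[4.5,-6.8,-31.5,-1,-28.4],[4.5,-6.8,-31.5,-1,-28.4],[4.5,-6.8,-31.5,-1,-28.4],[4.5,-6.8,-31.5,-1,-28.4]])

```text
time: 16.9
tool_pos: [0.579, 0.0991, 0.2015]
tcp_rot: [3.137, 0.151, -0.001]
wrist_force: [-0.3, 0.0, -1.8]
width: 0.606
grip_force: 42.9
```

```bash
python3 - <<'E'
from h import *
t=np.array(bot.read_state()['tool_pos']); M=rot(bot.read_state()['tcp_rot'])
plan([.579,.1005,.15],95.6)
for n in('side','top'):
    p,d=look(n); C=cloud(n,d); hsv=cv2.cvtColor(p,cv2.COLOR_RGB2HSV)
    b=(hsv[...,0]>8)&(hsv[...,0]<25)&(hsv[...,1]>30)&(hsv[...,1]<110)&(hsv[...,2]>90)
    m=b&np.all(abs(C-t)<[.06,.05,.06],-1)
    L=(C[m]-t)@M*1000
    print(n,m.sum(),np.percentile(L,[1,5,25,50,75,95,99],axis=0).round(1).T.tolist())
    if n=='side':
        q=C[250:310,270:320].reshape(-1,3); q=q[(q[:,2]<.12)&(q[:,2]>.03)]; q=q[abs(q[:,1]-.102)<.03]; print('peg',q.mean(0) if len(q) else 0,len(q))
        cv2.imwrite('pics/over.png',cv2.resize(p[180:380,160:380],None,fx=2.7,fy=2.7)[:,:,::-1])
E
```

```text
t 16.9 tcp [0.579  0.0991 0.2015] yaw -84.5 z [-0.001 -0.001 -1.   ] q6 1.6 | d [ 0.01 -0.14  5.15] twist -0.1 F [-0.3  0.  -1.8] grip 42.9 w 0.606
side 1107 [[-18.5, -17.8, -16.8, -15.4, -2.0, 27.6, 32.5], [-29.3, -28.2, -26.4, -13.5, 4.8, 18.6, 21.3], [-45.3, -43.8, -34.9, -2.4, 19.9, 36.7, 40.4]]
peg [0.5829931  0.10718441 0.07622351] 415
top 215 [[-16.8, -16.5, -16.1, -15.6, -15.2, -10.7, -6.8], [-46.3, -36.1, -16.2, -1.0, 14.5, 24.1, 26.6], [-54.3, -44.9, -30.7, -10.1, 14.4, 35.8, 41.9]]
```

View pics/over.png

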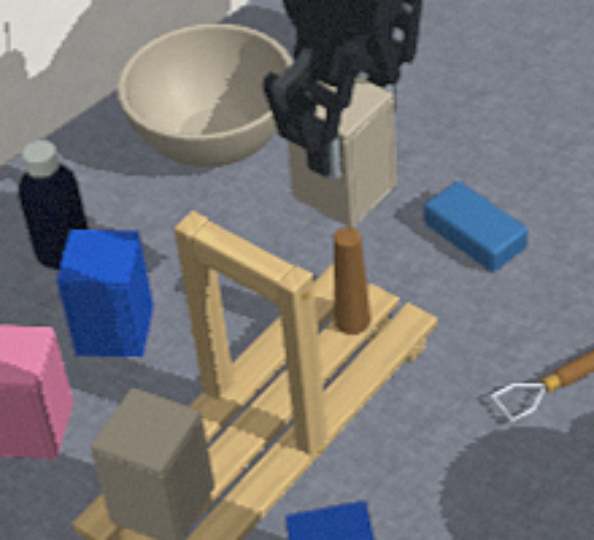

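The picture shows the held tumbler just above the empty peg (tip at (347,235) in the crop), with the mate and caddy untouched. I'll lower it in stages and watch the force.

Request:
step_arm(motion=[[4.5,0,-0.15,1,0],[4.5,0,-0.15,2.5,0],[4.5,0,-0.15,4,0],[4.5,0,-0.15,5,0],[4.5,0,-0.15,6,0],[4.5,0,-0.15,6,0]])

```text
time: 17.6
tool_pos: [0.5775, 0.1016, 0.1391]
tcp_rot: [3.137, 0.153, -0.007]
wrist_force: [-0.1, -0.2, -1.6]
width: 0.604
grip_force: 42.9
```

Request:
step_arm(motion=[[4.5,0,0,1,0],[4.5,0,0,2,0],[4.5,0,0,3,0],[4.5,0,0,4,0],[4.5,0,0,5,0],[4.5,0,0,5.5,0],[4.5,0,0,5.5,0]])

```text
time: 18.3
tool_pos: [0.5782, 0.1017, 0.0854]
tcp_rot: [3.138, 0.153, -0.004]
wrist_force: [-0.4, 0.4, -2.8]
width: 0.604
grip_force: 42.9
```

Request:
step_arm(motion=[[4.5,0,0,0.2,0],[4.5,0,0,0.4,0],[4.5,0,0,0.5,0],[4.5,0,0,0.5,0]])

```text
time: 18.7
tool_pos: [0.5792, 0.1018, 0.0819]
tcp_rot: [-3.138, -0.153, -0.0]
wrist_force: [0.3, 0.1, -1.4]
width: 0.604
grip_force: 42.9
```

Request:
step_arm(motion=[[4.5,0,0,0.15,0],[4.5,0,0,0.3,0],[4.5,0,0,0.3,0]])

```text
time: 19.0
tool_pos: [0.5789, 0.1018, 0.0785]
tcp_rot: [3.138, 0.153, -0.001]
wrist_force: [0.7, 0.3, -0.9]
width: 0.606
grip_force: 42.9
```

Request:
step_arm(motion=[[4.5,0,0,0.1,0],[4.5,0,0,0.2,0],[4.5,0,0,0.2,0]])

```text
time: 19.3
tool_pos: [0.5792, 0.1018, 0.0771]
tcp_rot: [-3.138, -0.153, -0.0]
wrist_force: [-1.7, -0.2, 1.0]
width: 0.604
grip_force: 42.9
```

It's touching the peg tip, so I'll release and rise.

Request:
step_arm(motion=[[5.4,0,0,0.1,0],[6.5,0,0,0.1,0],[6.5,0,0,0.1,0],[6.5,0,0,-1,0],[6.5,0,0,-3,0],[6.5,0,0,-6,0],[6.5,0,0,-9,0],[6.5,0,0,-13,0],[6.5,0,0,-17,0],[6.5,0,0,-19,0],[6.5,0,0,-19,0],[6.5,0,0,-19,0]])

```text
time: 20.5
tool_pos: [0.5792, 0.1018, 0.2675]
tcp_rot: [-3.138, -0.153, -0.002]
wrist_force: [-0.8, -0.5, -0.5]
width: 0.759
grip_force: 0.0
```

```bash
python3 - <<'E'
from h import *
plan([.5775,.2055,.27],95.6)
def box(c,lo,hi,l):
    p=c.reshape(-1,3);p=p[np.all((p>lo)&(p<hi),1)]
    r=cv2.minAreaRect(p[:,:2].astype(np.float32)*1000); print(l,len(p),'rect',np.round(r[0],1),np.round(r[1],1),round(r[2],1),'zmed',np.median(p[:,2]).round(4))
for n in('side','top'):
    p,d=look(n); c=cloud(n,d)
    box(c,[.52,.04,.115],[.65,.15,.13],n+' tumbler foot')
    box(c,[.50,.27,.115],[.63,.36,.13],n+' mate foot')
    box(c,[.50,.17,.18],[.65,.24,.205],n+' bar')
E
```

```text
t 20.5 tcp [0.5792 0.1018 0.2675] yaw -84.4 z [ 0.001  0.    -1.   ] q6 1.6 | d [  0.84 -10.34  -0.24] twist -0.0 F [-0.8 -0.5 -0.5] grip 0.0 w 0.759
side tumbler foot 573 rect [587.4 105.5] [54.7 55. ] 5.8 zmed 0.1196
side mate foot 782 rect [566.1 311.9] [54.8 53.3] 17.2 zmed 0.1201
side bar 650 rect [577.3 207.4] [102.7  22.4] 5.6 zmed 0.1912
top tumbler foot 398 rect [589.2 103.1] [53.  51.8] 5.2 zmed 0.1192
top mate foot 425 rect [567.6 309.3] [52.5 52.1] 18.0 zmed 0.1187
top bar 4 rect [621.4 219.2] [12.5  0.9] 6.7 zmed 0.1892
```

The tumbler is fully seated: its foot is at 0.1195 m, the same as the mate, and the caddy hasn't moved. Next is the bar, at (0.5775, 0.206).

Request:
step_arm(motion=[[8,-0.2,-2.5,0,0],[8,-0.2,-5.5,0,0],[8,-0.2,-8.5,0,0],[8,-0.1,-10.4,0,0],[8,-0.1,-10.4,0,0],[7,-0.1,-10.4,0,0],[6,-0.1,-10.4,3,0],[6,-0.1,-10.4,6,0],[6,-0.1,-10.4,9,0],[6,-0.1,-10.4,10.6,0],[6,-0.1,-10.4,10.6,0],[6,-0.1,-10.4,10.6,0]])

```text
time: 21.8
tool_pos: [0.5684, 0.2047, 0.1612]
tcp_rot: [3.138, 0.152, 0.0]
wrist_force: [0.4, -0.5, 0.7]
width: 0.701
grip_force: 0.0
```

```bash
python3 - <<'E'
from h import *
plan([.5775,.206,.161],95.6)
p,d=look('side','bar'); cv2.imwrite('pics/bar.png',cv2.resize(p[180:400,160:380],None,fx=2.6,fy=2.6)[:,:,::-1])
E
```

```text
t 21.8 tcp [0.5684 0.2047 0.1612] yaw -84.5 z [ 0. -0. -1.] q6 1.78 | d [ 0.92 -0.04  0.02] twist -0.1 F [ 0.4 -0.5  0.7] grip 0.0 w 0.701
```

View pics/bar.png

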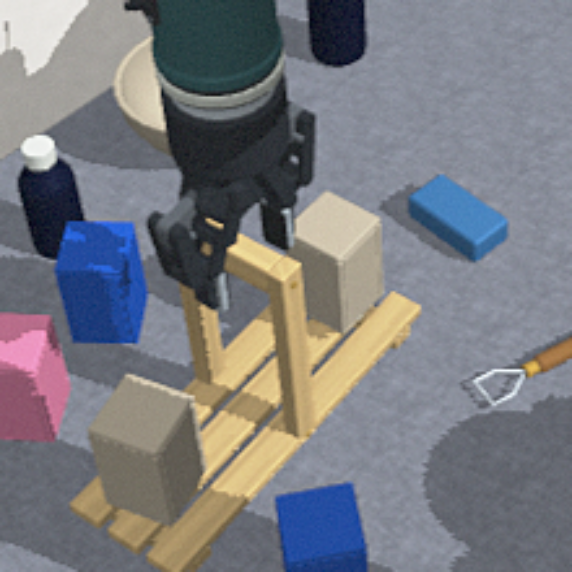

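The open fingers straddle the bar, both tumblers are seated, and the jaws sit 9 mm short of the bar's middle along tool x. I'll correct that, close and lift.

Request:
step_arm(motion=[[6,0.5,0,0,0],[6,0.9,-0.05,0,0],[6,0.9,-0.05,0,0],[4,0.9,-0.05,0,0],[3,0.9,-0.05,0,0],[2.2,0.9,-0.05,0,0],[1.0,0.9,-0.05,0,0],[1.0,0.9,-0.05,0,0],[1.0,0.9,-0.05,0,0],[1.0,0.9,-0.05,0,0],[1.0,0.9,-0.05,0,0]], force=100)

```text
time: 22.95
tool_pos: [0.5769, 0.2061, 0.1611]
tcp_rot: [3.137, 0.153, 0.0]
wrist_force: [-1.7, -3.8, 4.2]
width: 0.197
grip_force: 99.0
```

Request:
step_arm(motion=[[1.0,0,0,-0.2,0],[1.0,0,0,-0.6,0],[1.0,0,0,-1.2,0],[1.0,0,0,-2,0],[1.0,0,0,-2,0]])

```text
time: 23.45
tool_pos: [0.5778, 0.2071, 0.1822]
tcp_rot: [-3.137, -0.153, -0.004]
wrist_force: [0.2, 0.6, -7.6]
width: 0.195
grip_force: 97.8
```

```bash
cat > chk.py <<'E'
from h import *
plan([.5775,.206,.261])
def box(c,lo,hi,l):
    p=c.reshape(-1,3);p=p[np.all((p>lo)&(p<hi),1)]
    if len(p)<20: return print(l,len(p))
    f=np.linalg.lstsq(np.c_[p[:,:2],np.ones(len(p))],p[:,2],rcond=None)[0]
    r=cv2.minAreaRect(p[:,:2].astype(np.float32)*1000); print(l,len(p),'rect',np.round(r[0],1),np.round(r[1],1),'zmed',np.median(p[:,2]).round(4),'slope',f[:2].round(3))
z=bot.read_state()['tool_pos'][2]-.161
for n in('side','top'):
    p,d=look(n,'end'+n); c=cloud(n,d)
    box(c,[.52,.04,.112+z],[.65,.15,.13+z],n+' tumbler foot')
    box(c,[.50,.27,.112+z],[.63,.36,.13+z],n+' mate foot')
E
python3 chk.py
```

```text
t 23.45 tcp [0.5778 0.2071 0.1822] yaw -84.4 z [ 0.002  0.001 -1.   ] q6 1.78 | d [-0.02  0.1  -7.88] twist 0 F [ 0.2  0.6 -7.6] grip 97.8 w 0.195
side tumbler foot 621 rect [588.6 107.7] [56.3 53.5] zmed 0.1406 slope [ 0.036 -0.027]
side mate foot 864 rect [567.9 313.6] [53.5 55.4] zmed 0.141 slope [ 0.049 -0.014]
top tumbler foot 435 rect [589.8 105.4] [53.1 51.5] zmed 0.1399 slope [-0.005 -0.001]
top mate foot 250 rect [572.2 301.8] [52.9 31.7] zmed 0.1398 slope [-0.02   0.035]
```

Weight is 7.6 N and both feet are level at 0.140 m. I'll lift the rest of the way to 10 cm.

Request:
step_arm(motion=[[1.0,0,0,-0.6,0],[1.0,0,0,-1.6,0],[1.0,0,0,-2.8,0],[1.0,0,0,-4,0],[1.0,0,0,-5.2,0],[1.0,0,0,-6.4,0],[1.0,0,0,-7.4,0],[1.0,0,0,-7.9,0],[1.0,0,0,-7.9,0],[1.0,0,0,-7.9,0],[1.0,0,0,-7.9,0],[1.0,0,0,-7.9,0],[1.0,0,0,-7.9,0],[1.0,0,0,-7.9,0],[1.0,0,0,-7.9,0]])

```text
time: 25.05
tool_pos: [0.5769, 0.2066, 0.2596]
tcp_rot: [3.138, 0.153, -0.0]
wrist_force: [-0.8, -1.2, -7.8]
width: 0.197
grip_force: 97.8
```

```bash
python3 chk.py
```

```text
t 25.05 tcp [0.5769 0.2066 0.2596] yaw -84.4 z [-0. -0. -1.] q6 1.78 | d [ 0.05  0.06 -0.14] twist 0 F [-0.8 -1.2 -7.8] grip 97.8 w 0.197
side tumbler foot 661 rect [587.1 106.4] [53.4 54.3] zmed 0.218 slope [ 0.03 -0.02]
side mate foot 927 rect [567.3 313.4] [54.5 53.3] zmed 0.2184 slope [ 0.032 -0.015]
top tumbler foot 506 rect [589.  105.1] [52.9 52.1] zmed 0.2175 slope [ 0.008 -0.003]
top mate foot 340 rect [570.7 303.2] [53.4 35.4] zmed 0.2175 slope [0.01 0.01]
```

View pics/endside.png

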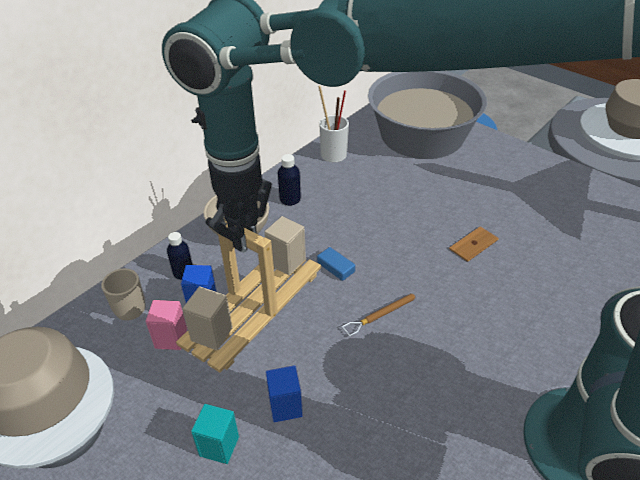

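The caddy hangs level with its underside about 9.8 cm up. Both tumblers, at (285,245) and (207,318), are on their pegs, and the bystanders are in place. I'm handing it in.

```bash
python3 -c "
from workcell import bot
print(bot.finish_job())"
```

```text
the job is handed in; nothing more can be done
None
```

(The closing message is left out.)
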